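# Add a dry clay tile to the pressed stack

### The arm

A 7-joint arm with a two-finger parallel gripper is mounted at the origin on the work surface. World frame = base frame: x ahead of the robot, y to its left, z up, the work surface at z = 0. Lengths are in m, angles in rad, forces in N, time in s.
With the tool pointing down it reaches from about 0.35 to 0.9 m from the base axis. Payload 8.1 kg.
Tool frame: the origin (TCP) lies on the centre line of the jaws, within the pads' length; the fingertips stand 14 mm ahead of it and the grasp point (between the pads) lies 5 mm behind it; z points along the fingers, y is the direction in which the jaws open and shut (so a half turn about z gives the same grasp; the last joint's range is limited). The gripper opens to 92 mm and grips with 3 to 60 N. Pads are 19 mm wide; open, the fingers measure 130 mm over their backs; the gripper's body (75 mm by 190 mm) begins 47 mm behind the grasp point.
Start: joints at [-1.428, 0.434, 0.025, 1.573, -0.012, 1.134, -0.075], TCP at [0.152, 0.606, 0.241] pointing down, gripper open.
Joint ranges: [-2.62, 2.62], [-0.44, 2.09], [-1.27, 1.32], [0.08, 2.57], [-1.32, 4.46], [0.12, 2], [-2.74, 2.74]. Speed limits (rad/s): [2.22, 2.22, 3.01, 3.01, 3.14, 3.14, 3.14].

### API

Orientations are given as a rotation vector (axis times angle).
In Python, from cell import observe, eyes, arm gives the robot as it stands.
- The arm moves only by the tool step_arm, never from a script. Its argument "series" is a list that holds one entry, the list of rows, each a list of 5 numbers: the finger opening in m, from 0 to 0.0918, then the shift along the world's x, y, z in m, then the turn about the world's z in degrees. In form: [[[hand, dx, dy, dz, spin], ...]]. A call has 1 to 20 rows; each row is the pose to reach, as a shift and turn from the pose measured when the call began; what a row does not reach only later rows make up. A row lasts 1/12 s, in which the tool goes at most 41.7 mm and 7.16 degrees, less where a joint would pass 70% of its speed; a pose out of reach is approached as far as the arm can. A call with a gripper value outside its range is refused whole. The fingers move at their own pace and stop on an object; "squeeze" is the grip in N (left out, the last holds). Time passes only in rows, so rows that repeat a pose let the fingers close. It gives the time, the measured TCP pose, the force and the opening at its end, in the units of the state.
- observe(): the state, without advancing time (a new reading comes with each control period).
- eyes.get_image(name): name is "scene" or "top"; returns (picture, depth): 384x512x3 uint8, red, green, blue; 384x512 float32, m along the optical axis (not along the pixel's ray), 0 where there is no reading.
- eyes.camera_params(name): a dict with "intrinsics" (3x3 intrinsics, pixels), "position" and "attitude" of the camera in the world. Camera axes: x right, y down, z forward; pixel columns grow to the right and rows downward; lengths in m; the calibration is good to about 2 mm. A picture is of the moment at which its call begins. camera_params takes no time and is no camera call.
- arm.sign_off(): hands the job in, once; it reports no verdict.
The state is a dict: "clock": time; "joints": joint angles; "dq": joint speeds; "joint_efforts": joint torques, N m; "position": TCP position; "ee_rot": TCP orientation; "force": force on the tool from outside, world axes, zero at the start; "ft_torque": the same for the moment, N m; "width": opening from 0.0 (shut) to 1.0 (fully open).
Only numpy, scipy, OpenCV 4.12 (cv2) and the standard library are available. Lean on these libraries where they do the work, as an engineer would, in place of code of your own. Each camera call takes 0.05 s, during which the arm holds its last target.

### The job

Slide the dry clay tile along the slab board until it sticks well out over the open edge (by about 40 mm), grip it there, and lay it gently and squarely on top of the two-tile stack, without dropping or tipping it and without shoving the stack along. Let go of it, then set the iron weight gently on top, flat, centred and lined up with the tile, so the tiles dry flat. Leave the bowl, the wooden mould and the spatula where they are.

Things in the scene. Friction and masses are not known exactly. Their poses are not given: they have to be found in the camera images.
- slab_board: Fixed wooden slab board, 230 (x) x 114 (y) mm, left or right of the weight. Origin: centre of its underside, on the bench. The tile lies on its bed, 50 mm up, in a 54 mm wide groove along x between two guides 30 mm wide, tops 60 mm up. A stop bar (top 60 mm up) closes the +x end, inner face at x = +100 mm; the -x end, x = -115 mm, roughly facing the robot, is open and drops straight to the bench.
- open_edge (a point): Middle of the slab board's open edge, on the bed: x = -115 mm, y = 0, z = 50 mm in the slab board's frame. Its axes are the slab board's: -x points out over the edge.
- tile: Loose rigid clay tile in the slab board's groove, 110 (x) x 50 (y) x 10 (z) mm, 0.1 kg. Origin: centre of its underside. Its x runs along the groove. In the groove only 2 mm is free beside each long side and the guides are as high as the tile; at least 35 mm of groove is free behind its +x end at the start. It tips off once its centre passes the open edge (55 mm of overhang).
- bat: Fixed flat plaster slab under the stack, 200 (x) x 120 (y) x 15 (z) mm. Origin: centre of its underside on the bench.
- stack_low: Lower loose tile of the stack, same clay and size as the tile (110 x 50 x 10 mm), lying on the bat. Origin: centre of its underside.
- stack_top: Upper loose tile of the stack, same size, lying squarely on stack_low; its top is 35 mm above the bench. Origin: centre of its underside, 25 mm above the bench. Its x is its long side.
- weight: Loose dark iron weight, about 0.45 kg: base 90 (x) x 44 (y) x 20 (z) mm with an upright grip rib along x in its middle, 60 (x) x 18 (y) mm, from 20 to 59 mm above the underside. Origin: centre of its underside, on the bench at the start. Grip the rib across its 18 mm.
- bowl: White ceramic bowl, bystander, rim radius 50 mm, 45 mm high. Origin: centre of its underside.
- mould: Upright round wooden mould, bystander, 90 mm diameter, 110 mm high. Origin: centre of its underside.
- spatula: Spatula, bystander, about 200 mm long along its x, lying on the bench.
Things that resemble listed ones, but are neither listed nor needed, are in the scene too. Leave any grey or white look-alike of the stack_top alone.

How it is judged:
On the way, in this order (a step that is already met when the one before it is completed fails the run):
1. The tile lies flat on the slab board's bed, sticking out at least 25 mm over the open edge (x of tile in the frame of open_edge between -0.002 and 0.03 m and z of tile in the frame of open_edge between -0.004 and 0.004 m and y of tile in the frame of open_edge between -0.01 and 0.01 m and angle between tile's own z axis and vertical below 0.08 rad), for 0.2 s.
2. The tile lies squarely on the stack, let go and at rest, with no weight on it yet (x of tile in the frame of stack_top between -0.01 and 0.01 m and y of tile in the frame of stack_top between -0.01 and 0.01 m and z of tile in the frame of stack_top between 0.007 and 0.013 m and angle between the x axis of tile and the x axis of stack_top, either way round below 0.15 rad and angle between tile's own z axis and vertical below 0.06 rad and contact force between each of the fingers, weight and tile below 0.05 N and linear speed of tile below 0.02 m/s), for 0.2 s.
At the end, for the whole second after the job is handed in: Tile flat on stack_top, centred within 10 mm along each of its axes, turned under 0.15 rad; stack tiles within 20 mm of their start; weight flat on the tile, centred within 15 mm along and 12 mm across, turned under 0.2 rad; all at rest (x of tile in the frame of stack_top between -0.01 and 0.01 m and y of tile in the frame of stack_top between -0.01 and 0.01 m and z of tile in the frame of stack_top between 0.007 and 0.013 m and angle between the x axis of tile and the x axis of stack_top, either way round below 0.15 rad and angle between each of tile, weight's own z axis and vertical below 0.06 rad and distance of each of stack_top, stack_low from where it was at the start of the episode below 0.02 m and x of weight in the frame of tile between -0.015 and 0.015 m and y of weight in the frame of tile between -0.012 and 0.012 m and z of weight in the frame of tile between 0.007 and 0.013 m and angle between the x axis of weight and the x axis of tile, either way round below 0.2 rad and linear speed of each of weight, tile below 0.02 m/s); the robot touches nothing.
It fails at once if The tile tips by more than 0.5 rad or drops to the bench (angle between tile's own z axis and vertical above 0.5 rad or height (world z) of tile below 0.012 m).
It fails at once if The tile or the weight is dropped or slammed on the stack (more than 60 N between the tile and stack_top, or the weight and the tile) (contact force between tile and stack_top above 60 N or contact force between weight and tile above 60 N).
It fails at once if The bowl, the mould or the spatula is moved more than 25 mm (distance of any of bowl, mould, spatula from where it was at the start of the episode above 0.025 m).
It also fails if it takes over 67 s, if anything falls off the work surface, if the arm or the gripper's body presses on something with over 40 N, if the wrist force passes 120 N, or if a joint passes its speed limit or range.

## Working session

There is one attempt and no reset: what is moved stays moved. The work goes in short steps, Python scripts to look and compute and a tool call to move; the robot and the scene stay as the last step left them, time stands still between calls to the robot, and variables do not carry over. Pictures are saved under pics/ and viewed, and the job is handed in when it is done.

Besides the shell and the picture viewer there is one more tool, called as a command line: name --argument value ..., lists and objects as JSON in quotes. step_arm: Moves the arm, as the interface text tells. Its arguments: {"type":"object","properties":{"series":{"type":"array"},"squeeze":{"type":"number"}},"required":["series"]}

```bash
mkdir -p pics; ls
python3 - <<'E'
from cell import observe, eyes, arm
import cv2,numpy as np
print(observe())
for n in("scene","top"):
    p,d=eyes.get_image(n); cv2.imwrite(f"pics/{n}0.png",p[:,:,::-1]); np.savez(f"pics/{n}0.npz",p=p,d=d)
    print(n,eyes.camera_params(n))
E
```

```text
pics
{'clock': 0.0, 'joints': array([-1.42758253,  0.43520651,  0.02496462,  1.57409004, -0.01162135,
        1.13398981, -0.07508755]), 'dq': array([-4.64104093e-04, -1.91061698e-04,  7.01942457e-05, -3.72928586e-04,
       -3.98852642e-04, -1.76300732e-03, -1.76879255e-04]), 'joint_efforts': array([ 1.71623233e-04, -6.67855597e+01,  9.84859094e-01, -3.14467907e+01,
       -6.06902526e-02,  4.23259498e-02,  1.51929648e-04]), 'position': array([0.15201512, 0.6057319 , 0.23995781]), 'ee_rot': array([-3.85234603e-01, -3.11780972e+00,  2.42983280e-03]), 'force': array([-0.00575229, -0.69033152,  0.43525809]), 'ft_torque': array([ 0.03614504,  0.03488717, -0.02317589]), 'width': 0.9966064822713432}
scene {'intrinsics': array([[452.33201408,   0.        , 254.41678624],
       [  0.        , 452.33201408, 190.70333772],
       [  0.        ,   0.        ,   1.        ]]), 'position': array([1.06188195, 0.66088445, 0.63776806]), 'attitude': array([-0.7462895 , -2.39729896,  1.33055238])}
top {'intrinsics': array([[447.64209929,   0.        , 258.45718243],
       [  0.        , 447.64209929, 189.09889738],
       [  0.        ,   0.        ,   1.        ]]), 'position': array([ 0.44835911, -0.04814247,  1.11383323]), 'attitude': array([-2.17312249,  2.1752845 , -0.12663619])}
```

View pics/scene0.png

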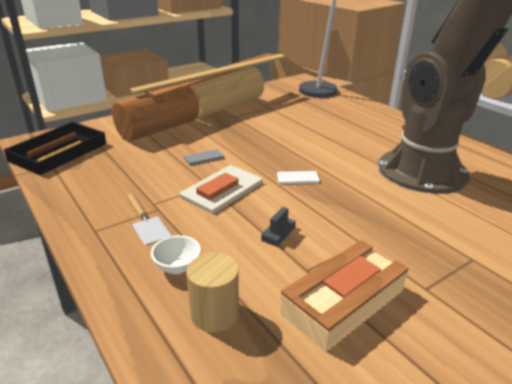

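View pics/top0.png

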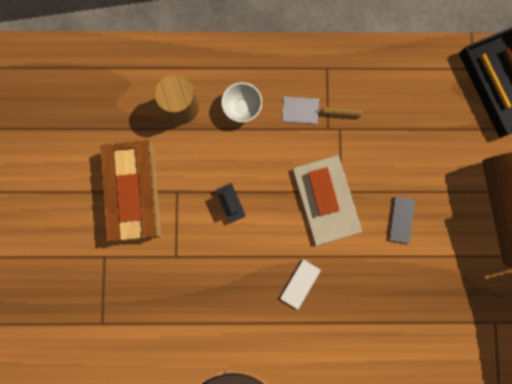

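The top view shows the tile in the groove at (128,198), the stack on its bat at (323,191) and the weight at (229,203). Look-alikes are a grey slab at (401,220) and a white slab at (300,284). By the description, the stack is the red pair on the bat and the tile is the red one in the board. I'll check this in a crop and measure.

```bash
cat > h.py <<'E'
import cv2,numpy as np
from scipy.spatial.transform import Rotation as R
def cam(n):
    from cell import eyes
    c=eyes.camera_params(n); return np.array(c["intrinsics"]),np.array(c["position"]),R.from_rotvec(c["attitude"]).as_matrix()
def ray(n,uv):
    K,p,A=cam(n); uv=np.atleast_2d(uv).astype(float)
    d=np.c_[(uv[:,0]-K[0,2])/K[0,0],(uv[:,1]-K[1,2])/K[1,1],np.ones(len(uv))]@A.T
    return p,d
def plane(n,uv,z):
    p,d=ray(n,uv); return p+d*((z-p[2])/d[:,2])[:,None]
def deproj(n,uv,dep):
    p,d=ray(n,uv); return p+d*np.asarray(dep)[:,None]
def two(uv1,uv2): # top, scene -> point, gap
    p,a=ray("top",uv1); q,b=ray("scene",uv2); a=a[0];b=b[0]
    s=np.linalg.lstsq(np.c_[a,-b],q-p,rcond=None)[0]
    x=p+a*s[0];y=q+b*s[1]; return (x+y)/2,np.linalg.norm(x-y)
def proj(n,X):
    K,p,A=cam(n); c=(np.atleast_2d(X)-p)@A; u=c@K.T; return u[:,:2]/u[:,2:]
def blobs(pic,lo,hi,amin=60):
    m=cv2.inRange(cv2.cvtColor(pic,cv2.COLOR_RGB2HSV),np.array(lo),np.array(hi))
    n,l,s,c=cv2.connectedComponentsWithStats(m)
    return [(l==i,s[i],c[i]) for i in range(1,n) if s[i][4]>=amin]
def rect(mask,n,z):
    """min-area rect of mask boundary points cast on plane z"""
    ct=max(cv2.findContours(mask.astype(np.uint8),cv2.RETR_EXTERNAL,cv2.CHAIN_APPROX_NONE)[0],key=len)[:,0]
    P=plane(n,ct,z)[:,:2]
    (c,wh,a)=cv2.minAreaRect((P*1000).astype(np.float32))
    if wh[0]<wh[1]: wh=wh[::-1]; a+=90
    return np.round(c,1),np.round(wh,1),round((a+90)%180-90,1)
E
python3 - <<'E'
from h import *
for n in("top","scene"):
    z=np.load(f"pics/{n}0.npz");p,d=z["p"],z["d"]
    hs=cv2.cvtColor(p,cv2.COLOR_RGB2HSV)
    for u,v in ([(128,198),(323,191),(229,203),(400,225)] if n=="top" else [(350,275),(216,185),(279,228)]): print(n,u,v,hs[v,u],p[v,u],deproj(n,[[u,v]],[d[v,u]]).round(4))
t=np.load("pics/top0.npz")["p"];s=np.load("pics/scene0.npz")["p"]
a=cv2.resize(t[130:255,90:430],None,fx=2.3,fy=2.3,interpolation=cv2.INTER_CUBIC)
b=cv2.resize(s[150:345,170:420],None,fx=3.0,fy=3.0,interpolation=cv2.INTER_CUBIC)
cv2.imwrite("pics/ct.png",a[:,:,::-1]);cv2.imwrite("pics/cs.png",b[:,:,::-1])
E
```

```text
top 128 198 [  9 207 161] [161  70  30] [[0.537  0.2455 0.0594]]
top 323 191 [  9 208 163] [163  69  30] [[ 0.556  -0.2189  0.0335]]
top 229 203 [150   5  56] [56 55 56] [[0.5251 0.0078 0.0592]]
top 400 225 [ 11  17 120] [120 115 112] [[ 0.4739 -0.412   0.0091]]
scene 350 275 [  9 157 221] [221 126  85] [[0.5473 0.244  0.0598]]
scene 216 185 [  9 158 220] [220 124  84] [[ 0.5682 -0.2114  0.036 ]]
scene 279 228 [105  10  52] [50 51 52] [[0.5411 0.02   0.0291]]
```

View pics/ct.png

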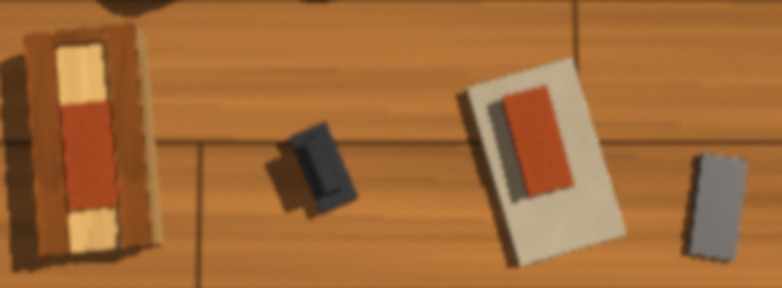

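View pics/cs.png

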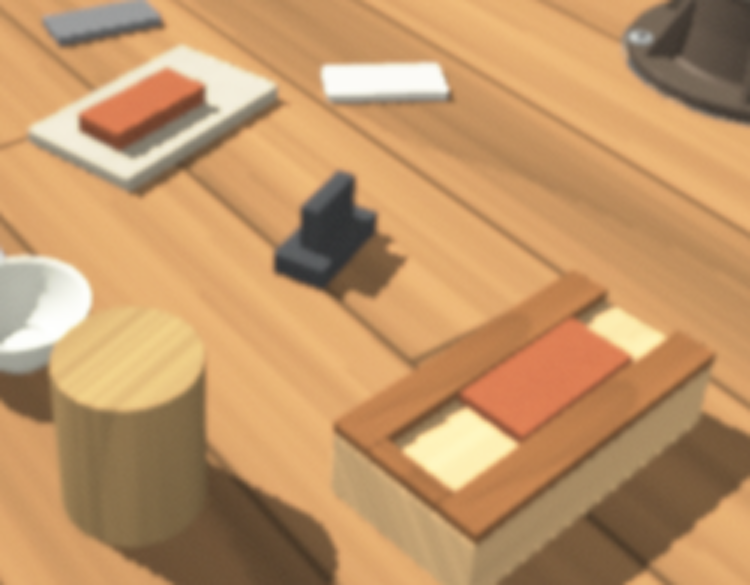

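The crops confirm the choice: the tile is red and lies in the groove with the pale bed on both sides, and the open end faces the robot (bottom of the top view). The stack is the red pair on the plaster bat, and the weight is dark with a rib. Now the poses.

```bash
cat >> h.py <<'E'
def red(n,p):
    lab=cv2.cvtColor(p,cv2.COLOR_RGB2LAB)
    a=lab[:,:,1].astype(int)
    m=(a>TH[n]).astype(np.uint8)
    k,l,s,c=cv2.connectedComponentsWithStats(m)
    return [(l==i,s[i],c[i]) for i in range(1,k) if s[i][4]>=100]
TH={"top":156,"scene":156}
E
python3 - <<'E'
from h import *
for n in("top","scene"):
    z=np.load(f"pics/{n}0.npz");p,d=z["p"],z["d"]
    lab=cv2.cvtColor(p,cv2.COLOR_RGB2LAB)[:,:,1]
    print(n,[int(lab[v,u]) for u,v in ([(128,198),(110,198),(323,191),(250,150),(145,160)] if n=="top" else [(350,275),(216,185),(208,190),(310,285),(150,180)])])
    for m,s,c in red(n,p):
        print(n,s,c.round(1)); 
        for zz in (0.06,0.035): print("   z",zz,*rect(m,n,zz))
        P=deproj(n,np.argwhere(m)[:,::-1],d[m]); print("   depth z med",np.median(P[:,2]).round(4))
z=np.load("pics/top0.npz");p,d=z["p"],z["d"]
# height map patches via depth
vv,uu=np.mgrid[0:384,0:512]
P=deproj("top",np.c_[uu.ravel(),vv.ravel()],d.ravel()).reshape(384,512,3)
def reg(name,sel,n="top"):
    k,l,s,c=cv2.connectedComponentsWithStats(sel.astype(np.uint8))
    i=1+np.argmax(s[1:,4]); m=l==i; print(name,s[i],"z",np.median(P[m][:,2]).round(4)); return m
win=np.zeros((384,512),bool); win[170:235,200:255]=1
rib=reg("rib",win&(P[:,:,2]>0.045)); print(rect(rib,"top",.059))
dark=reg("weight",win&(P[:,:,2]>0.012)); print(rect(dark,"top",.02))
win[:]=0; win[130:250,90:165]=1
b=reg("board",win&(P[:,:,2]>.04)); print(rect(b,"top",.06))
yel=win&(P[:,:,2]>.04)&(p[:,:,2]>90); y=reg("bed",yel); print(rect(y,"top",.05))
E
```

```text
top [163, 151, 165, 148, 150]
top [309 168  29  46 829] [323.2 190.8]
   z 0.06 [ 554.  -215.3] [103.3  45.5] 14.6
   z 0.035 [ 556.5 -219.3] [105.8  46.6] 14.6
   depth z med 0.0346
top [116 174  25  47 951] [128.3 197.2]
   z 0.06 [539.3 244.7] [105.5  49.9] 6.5
   z 0.035 [541.4 251.7] [108.   51.1] 6.5
   depth z med 0.0591
scene [161, 162, 161, 147, 142]
scene [198 174  38  20 335] [216.6 183.6]
   z 0.06 [ 581.2 -182.1] [97.4 41. ] 14.1
   z 0.035 [ 560.5 -218.6] [101.6  42.7] 14.1
   depth z med 0.0364
scene [325 257  54  38 988] [351.1 275.3]
   z 0.06 [543.1 245.3] [107.7  47.8] 5.9
   z 0.035 [520.7 227.3] [112.4  49.9] 5.9
   depth z med 0.0605
rib [222 189  16  26 195] z 0.0579
(array([528.1,   6.8]), array([60. , 17.9]), 23.4)
weight [216 183  30  40 659] z 0.0206
(array([526.8,   7.3]), array([92.3, 45.5]), 23.3)
board [ 100  141   58  101 4853] z 0.0582
(array([556.1, 246. ]), array([230.5, 119.5]), 5.9)
bed [115 150  20  25 423] z 0.0491
(array([624.9, 258.4]), array([55.9, 44.8]), 5.5)
```

Run:
```python
from h import *
T=red("top",np.load("pics/top0.npz")["p"]);S=red("scene",np.load("pics/scene0.npz")["p"])
print("stack",two(T[0][2],S[0][2])); print("tile",two(T[1][2],S[1][2]))
# corners of rib top by hand-picked: use rib far/near ends from mask in scene
z=np.load("pics/scene0.npz");p,d=z["p"],z["d"]
vv,uu=np.mgrid[0:384,0:512]
P=deproj("scene",np.c_[uu.ravel(),vv.ravel()],d.ravel()).reshape(384,512,3)
win=np.zeros((384,512),bool); win[195:250,255:305]=1
m=win&(P[:,:,2]>.055); print("rib top scene",m.sum(),np.median(P[m],0)); print(np.c_[P[m].min(0),P[m].max(0)])
zt=np.load("pics/top0.npz"); c=np.argwhere(m)[:,::-1].mean(0)
win[:]=0; win[230:350,270:420]=1
b=(win&(P[:,:,2]>.055)&(P[:,:,2]<.065)).astype(np.uint8); print("board scene",rect(b,"scene",.06))
print("mould",plane("top",[[175,93]],.11),"bowl",plane("top",[[241,103]],.045))
# groove centreline from top: brown/bed edges across at rows near +x free bed
lab=cv2.cvtColor(zt["p"],cv2.COLOR_RGB2LAB)
for v in (158,166,230): print(v,[int(x) for x in zt["p"][v,98:162,2]])
```

```text
stack (array([ 0.55843579, -0.22105042,  0.03168158]), np.float64(0.004274337352850512))
tile (array([0.54071502, 0.24421141, 0.05581598]), np.float64(0.004378770770652084))
rib top scene 158 [0.53647958 0.01039918 0.05957123]
[[ 0.50168839  1.06188195]
 [-0.01208007  0.66088445]
 [ 0.05506566  0.63776806]]
board scene (array([560.9, 248.8]), array([234.8, 117.5]), 5.9)
mould [[0.77507286 0.1305782  0.11      ]] bowl [[ 0.77145149 -0.01951502  0.045     ]]
158 [27, 25, 28, 28, 31, 32, 31, 31, 29, 29, 30, 30, 32, 30, 31, 35, 59, 89, 103, 104, 102, 102, 101, 101, 103, 104, 106, 107, 110, 110, 106, 105, 105, 104, 104, 102, 89, 64, 47, 37, 31, 32, 31, 31, 30, 30, 30, 31, 31, 31, 34, 39, 52, 64, 68, 72, 67, 62, 58, 57, 58, 58, 57, 56]
166 [26, 24, 23, 26, 30, 34, 29, 28, 30, 30, 29, 31, 31, 30, 31, 33, 44, 69, 94, 103, 103, 102, 102, 102, 102, 103, 105, 108, 110, 110, 108, 106, 106, 106, 106, 103, 93, 71, 48, 37, 31, 30, 29, 30, 30, 30, 29, 31, 30, 31, 31, 29, 38, 54, 67, 70, 69, 62, 56, 52, 52, 53, 53, 53]
230 [22, 22, 22, 22, 23, 22, 23, 24, 28, 31, 31, 31, 30, 31, 29, 28, 30, 30, 29, 28, 32, 51, 79, 101, 103, 103, 106, 104, 104, 102, 99, 96, 98, 99, 98, 97, 98, 99, 99, 99, 98, 95, 82, 59, 38, 32, 29, 30, 29, 28, 30, 29, 30, 31, 29, 28, 31, 40, 57, 68, 74, 73, 67, 55]
```

Run:
```python
from h import *
for v,l,r in((158,114.2,135.3),(166,114.9,135.6),(230,119.5,141.3)):
    a=plane("top",[[l,v]],.05)[0];b=plane("top",[[r,v]],.06)[0];print(a,b,(a+b)/2, (a-b)[1])
```

```text
[0.63402664 0.28383768 0.05      ] [0.6323097  0.23078893 0.06      ] [0.63316817 0.25731331 0.055     ] 0.05304874706741555
[0.61464423 0.28155827 0.05      ] [0.61309752 0.22956689 0.06      ] [0.61387088 0.25556258 0.055     ] 0.05199137900040848
[0.4621199  0.26596949 0.05      ] [0.46191469 0.21226453 0.06      ] [0.46201729 0.23911701 0.055     ] 0.053704961064880735
```

step_arm --series '[[[0.0, 0.474, -0.35, -0.06, 20], [0.0, 0.474, -0.35, -0.06, 20], [0.0, 0.474, -0.35, -0.06, 20], [0.0, 0.474, -0.35, -0.06, 20], [0.0, 0.474, -0.35, -0.06, 20], [0.0, 0.474, -0.35, -0.06, 20], [0.0, 0.474, -0.35, -0.06, 20], [0.0, 0.474, -0.35, -0.06, 20], [0.0, 0.474, -0.35, -0.06, 20], [0.0, 0.474, -0.35, -0.06, 20], [0.0, 0.474, -0.35, -0.06, 20], [0.0, 0.474, -0.35, -0.06, 20], [0.0, 0.474, -0.35, -0.06, 20], [0.0, 0.474, -0.35, -0.06, 20], [0.0, 0.474, -0.35, -0.06, 20], [0.0, 0.474, -0.35, -0.06, 20], [0.0, 0.474, -0.35, -0.06, 20], [0.0, 0.474, -0.35, -0.06, 20]]]' --squeeze 10

```text
clock: 1.6
position: [0.625, 0.257, 0.1797]
ee_rot: [0.164, -3.136, 0.001]
force: [0.6, 0.4, -0.0]
width: 0.008
```

```bash
cat > snap.py <<'E'
import sys
from h import *
from cell import eyes,observe
k=sys.argv[1]
for n in sys.argv[2:]:
    p,d=eyes.get_image(n); np.savez(f"pics/{n}{k}.npz",p=p,d=d)
    cv2.imwrite(f"pics/{n}{k}.png",cv2.resize(p,None,fx=1.5,fy=1.5,interpolation=cv2.INTER_CUBIC)[:,:,::-1])
o=observe();print(o["clock"],o["position"].round(4),o["force"].round(2))
E
python3 snap.py 1 scene top
python3 -c "
from h import *
from cell import observe
x=observe()['position']; print(proj('scene',x-[0,0,.014])*1.5)"
```

```text
1.7 [0.6248 0.2575 0.1801] [-0.08  0.32 -0.07]
[[494.6920214  373.76446599]]
```

View pics/scene1.png

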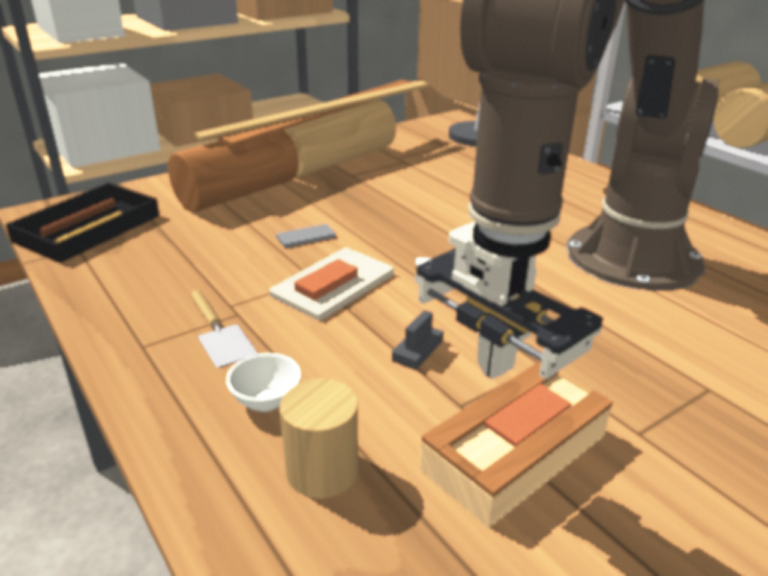

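The scene view shows the closed fingers at about (495,370), over the free bed behind the tile, and the projected tip agrees. Now descend.

step_arm --series '[[[0.0, 0.001, -0.001, -0.03, 0], [0.0, 0.001, -0.001, -0.06, 0], [0.0, 0.001, -0.001, -0.08, 0], [0.0, 0.001, -0.001, -0.095, 0], [0.0, 0.001, -0.001, -0.105, 0], [0.0, 0.001, -0.001, -0.113, 0], [0.0, 0.001, -0.001, -0.113, 0]]]'

```text
clock: 2.28
position: [0.6248, 0.2569, 0.066]
ee_rot: [0.167, -3.135, 0.002]
force: [-0.5, -0.9, -0.4]
width: 0.006
```

```bash
python3 snap.py 2 scene; python3 -c "
import cv2;a=cv2.imread('pics/scene2.png')[300:540,380:660];cv2.imwrite('pics/c2.png',cv2.resize(a,None,fx=2.5,fy=2.5))"
```

```text
2.3333 [0.6255 0.2569 0.067 ] [-0.12 -0.3   0.44]
```

View pics/c2.png

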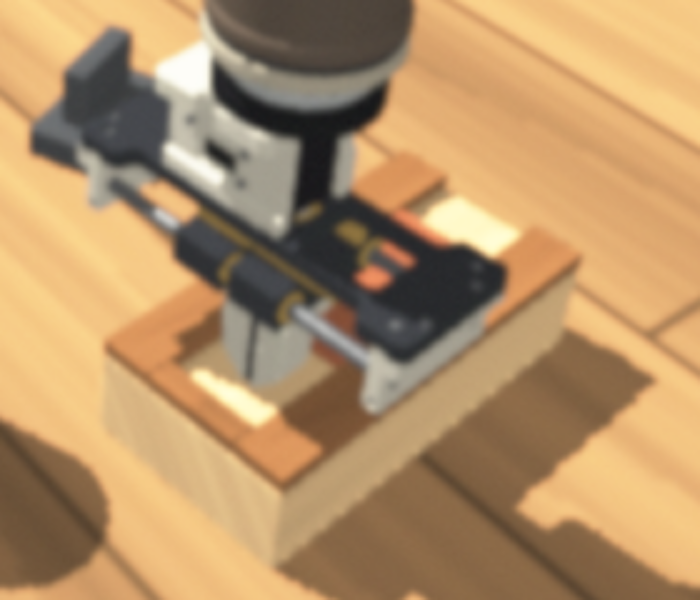

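The fingers are in the groove behind the tile with no contact. Push slowly toward the open edge.

step_arm --series '[[[0.0, -0.008, -0.001, 0, 0], [0.0, -0.014, -0.0015, 0, 0], [0.0, -0.018, -0.002, 0, 0], [0.0, -0.022, -0.0023, 0, 0], [0.0, -0.026, -0.0027, 0, 0], [0.0, -0.03, -0.0032, 0, 0], [0.0, -0.035, -0.0037, 0, 0], [0.0, -0.04, -0.0042, 0, 0], [0.0, -0.045, -0.0047, 0, 0], [0.0, -0.05, -0.0053, 0, 0], [0.0, -0.055, -0.0058, 0, 0], [0.0, -0.06, -0.0063, 0, 0], [0.0, -0.065, -0.0068, 0, 0], [0.0, -0.07, -0.0074, 0, 0], [0.0, -0.075, -0.0079, 0, 0], [0.0, -0.08, -0.0084, 0, 0], [0.0, -0.084, -0.0088, 0, 0], [0.0, -0.088, -0.0092, 0, 0], [0.0, -0.09, -0.0095, 0, 0], [0.0, -0.09, -0.0095, 0, 0]]]'

```text
clock: 4.0
position: [0.5347, 0.2474, 0.067]
ee_rot: [0.167, -3.136, 0.001]
force: [0.1, -0.1, 0.0]
width: 0.005
```

```bash
python3 snap.py 3 scene top; python3 -c "
import cv2;a=cv2.imread('pics/scene3.png')[300:540,380:660];cv2.imwrite('pics/c3.png',cv2.resize(a,None,fx=2.5,fy=2.5))
a=cv2.imread('pics/top3.png')[190:420,100:300];cv2.imwrite('pics/c3t.png',cv2.resize(a,None,fx=2.5,fy=2.5))"
```

```text
4.1 [0.5352 0.2474 0.067 ] [ 0.67  0.34 -0.28]
```

View pics/c3.png

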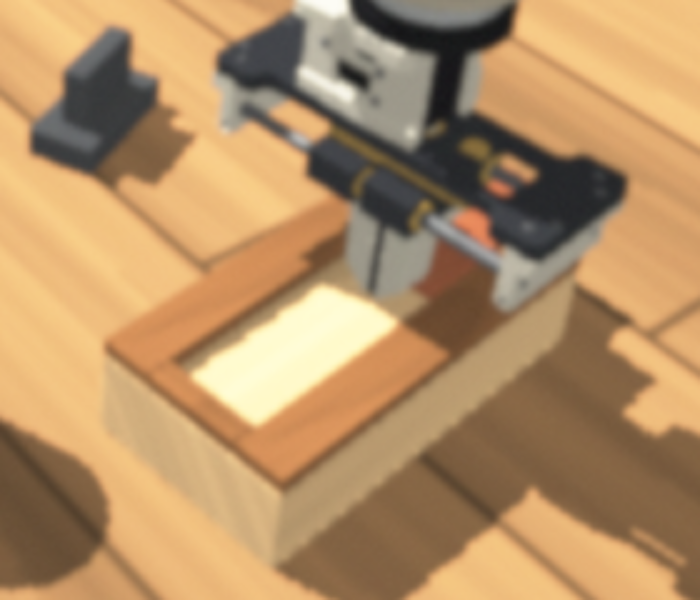

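View pics/c3t.png

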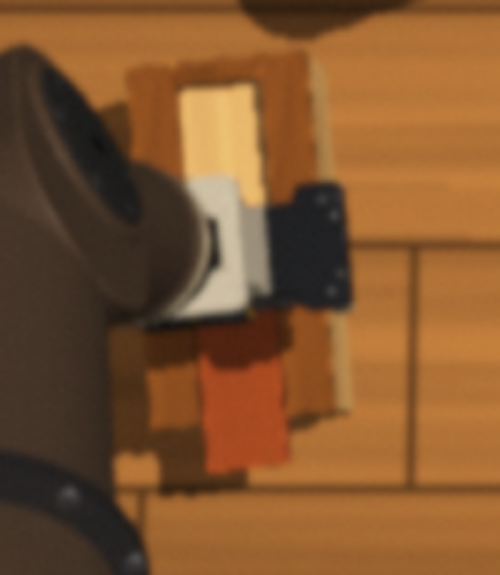

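In the top view the tile end is at about (133,251) and the board edge at about (131,239), which gives 28–29 mm of overhang and matches the kinematics. Push another 11 mm, then back off and lift.

step_arm --series '[[[0.0, -0.003, -0.0003, 0, 0], [0.0, -0.006, -0.0006, 0, 0], [0.0, -0.009, -0.0009, 0, 0], [0.0, -0.011, -0.0012, 0, 0], [0.0, -0.011, -0.0012, 0, 0], [0.0, -0.005, -0.0005, 0, 0], [0.0, 0.005, 0.0005, 0, 0], [0.0, 0.01, 0.001, 0.01, 0], [0.0, 0.01, 0.001, 0.04, 0], [0.0, 0.01, 0.001, 0.08, 0], [0.03, 0.01, 0.001, 0.11, 0], [0.09, 0.05, -0.03, 0.14, 0], [0.09, 0.08, -0.06, 0.14, 0], [0.09, 0.11, -0.09, 0.14, 0], [0.09, 0.12, -0.12, 0.14, 0]]]'

```text
clock: 5.35
position: [0.6562, 0.1325, 0.2082]
ee_rot: [-0.17, 3.135, 0.001]
force: [0.7, 0.6, -0.4]
width: 0.316
```

```bash
python3 snap.py 4 scene top
python3 - <<'E'
from h import *
import cv2
a=cv2.imread('pics/top4.png')[190:420,100:300];cv2.imwrite('pics/c4t.png',cv2.resize(a,None,fx=2.5,fy=2.5))
for n in("top","scene"):
    z=np.load(f"pics/{n}4.npz")
    for m,s,c in red(n,z["p"]): print(n,s,c.round(1),rect(m,n,.06),rect(m,n,.035))
E
```

```text
5.45 [0.6572 0.1218 0.2071] [ 0.58  0.2  -0.52]
top [309 168  30  47 850] [323.3 191. ] (array([ 553.8, -215.3]), array([103.7,  46.1]), 14.4) (array([ 556.3, -219.3]), array([106.1,  47.2]), 14.4)
scene [198 174  38  21 339] [216.5 183.9] (array([ 581.9, -181.1]), array([98.8, 42. ]), 14.8) (array([ 561.1, -217.6]), array([103.1,  43.9]), 14.8)
scene [353 240  52  34 865] [378.2 256.7] (array([460.4, 236.6]), array([108.3,  48.7]), 5.9) (array([434.4, 218.3]), array([113. ,  50.9]), 5.9)
```

View pics/c4t.png

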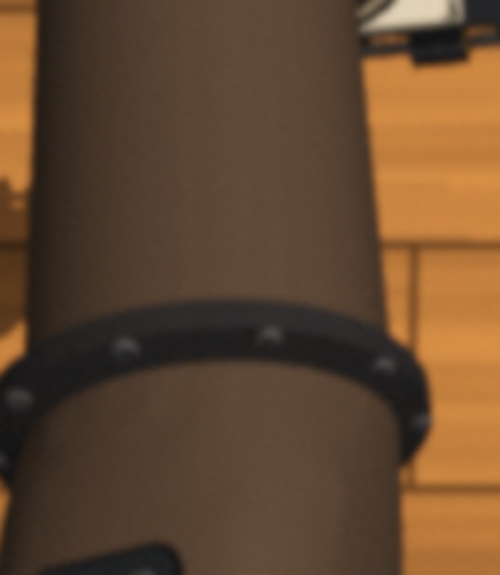

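View pics/scene4.png

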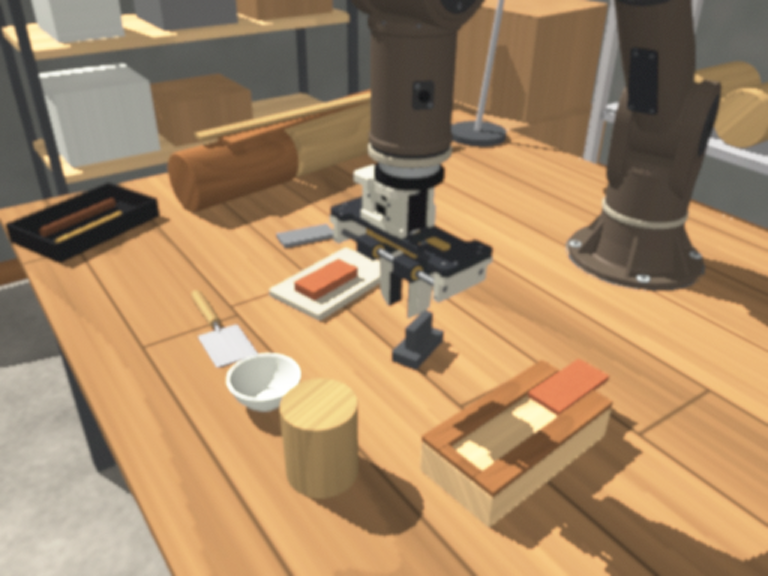

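The tile overhangs by about 40 mm (scene centre at (460,237)) and lies flat, with the end at scene pixel (580,385). Open the fingers and go over the overhanging part.

step_arm --series '[[[0.09, -0.03, 0.016, 0, 0], [0.09, -0.07, 0.034, 0, 0], [0.09, -0.11, 0.054, 0, 0], [0.09, -0.15, 0.073, 0, 0], [0.09, -0.18, 0.088, 0, 0], [0.09, -0.21, 0.102, 0, 0], [0.09, -0.23, 0.112, 0, 0], [0.09, -0.23, 0.112, 0, 0], [0.09, -0.23, 0.112, -0.03, 0], [0.09, -0.23, 0.112, -0.06, 0], [0.09, -0.23, 0.112, -0.09, 0], [0.09, -0.23, 0.112, -0.102, 0], [0.09, -0.23, 0.112, -0.102, 0]]]'

```text
clock: 6.53
position: [0.4267, 0.2325, 0.1024]
ee_rot: [0.148, -3.136, 0.015]
force: [0.3, 0.2, 0.9]
width: 0.981
```

```bash
python3 snap.py 5 scene; python3 -c "
import cv2;a=cv2.imread('pics/scene5.png')[260:500,440:720];cv2.imwrite('pics/c5.png',cv2.resize(a,None,fx=2.5,fy=2.5))"
```

```text
6.5833 [0.4275 0.2331 0.1041] [ 0.11  0.46 -0.14]
```

View pics/c5.png

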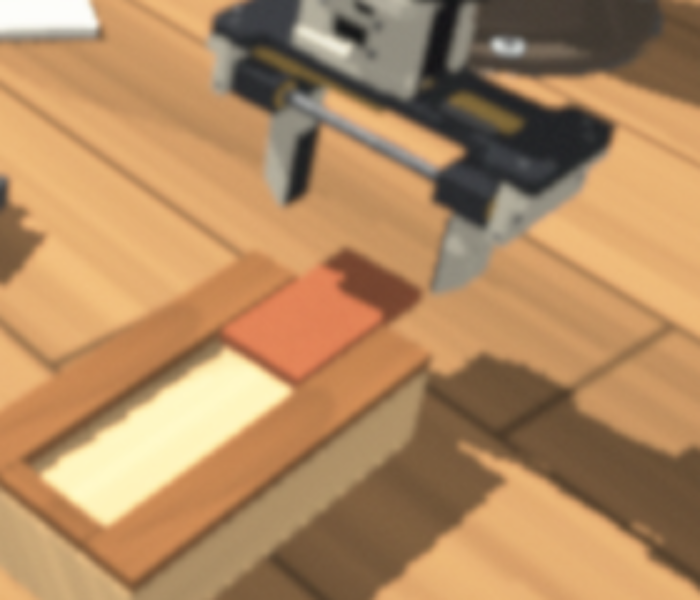

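The jaws straddle the tile's overhanging end, clear of the board. Lower them until the tips are flush with the underside, and close.

step_arm --series '[[[0.09, 0, 0.0005, -0.015, 0], [0.09, 0, 0.0005, -0.03, 0], [0.09, 0, 0.0005, -0.038, 0], [0.09, 0, 0.0005, -0.04, 0], [0.065, 0, 0.0005, -0.04, 0], [0.065, 0, 0.0005, -0.04, 0], [0.065, 0, 0.0005, -0.04, 0], [0.04, 0, 0.0005, -0.04, 0], [0.04, 0, 0.0005, -0.04, 0], [0.04, 0, 0.0005, -0.04, 0], [0.04, 0, 0.0005, -0.04, 0], [0.04, 0, 0.0005, -0.04, 0], [0.04, 0, 0.0005, -0.04, 0]]]' --squeeze 20

```text
clock: 7.67
position: [0.4275, 0.2337, 0.0642]
ee_rot: [0.148, -3.138, 0.013]
force: [-1.5, -0.4, 2.4]
width: 0.541
```

Gripped at 49.7 mm, which is right for the tile. Tighten the grip, lift 20 mm and check.

step_arm --series '[[[0.04, 0, 0, 0, 0], [0.04, 0, 0, 0, 0], [0.04, 0, 0, 0.002, 0], [0.04, 0, 0, 0.006, 0], [0.04, 0, 0, 0.012, 0], [0.04, 0, 0, 0.02, 0], [0.04, 0, 0, 0.025, 0], [0.04, 0, 0, 0.025, 0]]]' --squeeze 45

```text
clock: 8.33
position: [0.4283, 0.2342, 0.0907]
ee_rot: [-0.148, 3.137, -0.011]
force: [0.3, 0.4, -1.5]
width: 0.538
```

```bash
python3 snap.py 6 scene; python3 -c "
import cv2;a=cv2.imread('pics/scene6.png')[260:500,440:720];cv2.imwrite('pics/c6.png',cv2.resize(a,None,fx=2.5,fy=2.5))"
python3 - <<'E'
from h import *
z=np.load("pics/scene6.npz")
for m,s,c in red("scene",z["p"]):
    e=cv2.erode(m.astype(np.uint8),np.ones((3,3)))>0
    P=deproj("scene",np.argwhere(e)[:,::-1],z["d"][e]); P=P[z["d"][e]>0]
    A=np.c_[P[:,:2]-P[:,:2].mean(0),np.ones(len(P))]; print(c,np.linalg.lstsq(A,P[:,2],rcond=None)[0].round(4),P.mean(0).round(4))
E
```

```text
8.3833 [0.428  0.234  0.0901] [ 0.41  0.17 -1.34]
[216.5497076  183.78070175] [-0.0052  0.0134  0.0365] [ 0.5642 -0.2152  0.0365]
[374.1294964  250.24820144] [0.0023 0.0005 0.0869] [0.4831 0.2398 0.0869]
```

View pics/c6.png

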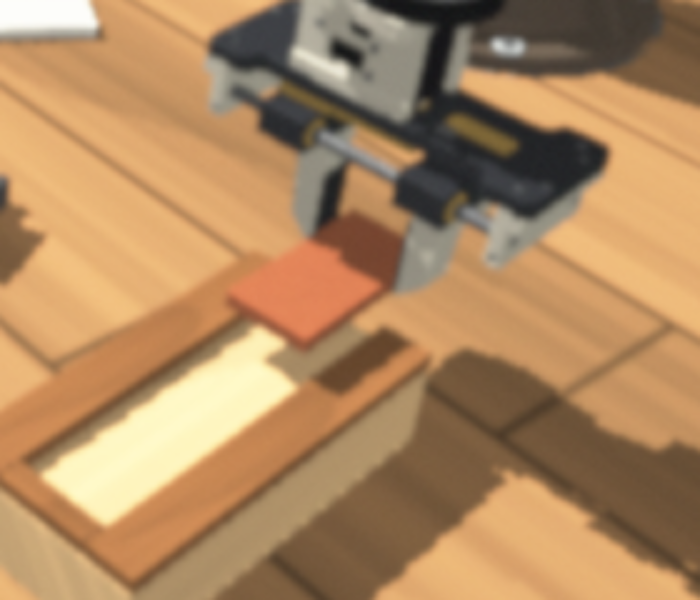

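Held level: the fitted slope is 0.002 and the top is at z≈0.087, as expected. Carry it to above the stack, smoothly, with a +9° turn.

step_arm --series '[[[0.04, 0, 0, 0.015, 0], [0.04, 0, -0.005, 0.035, 0], [0.04, 0.003, -0.015, 0.055, 1], [0.04, 0.006, -0.03, 0.07, 2], [0.04, 0.012, -0.055, 0.08, 3], [0.04, 0.018, -0.083, 0.08, 4], [0.04, 0.024, -0.113, 0.08, 5], [0.04, 0.031, -0.145, 0.08, 6], [0.04, 0.038, -0.178, 0.08, 7], [0.04, 0.045, -0.211, 0.08, 8], [0.04, 0.052, -0.244, 0.08, 9], [0.04, 0.059, -0.277, 0.08, 9], [0.04, 0.066, -0.31, 0.08, 9], [0.04, 0.073, -0.343, 0.08, 9], [0.04, 0.08, -0.373, 0.08, 9], [0.04, 0.086, -0.4, 0.08, 9], [0.04, 0.091, -0.425, 0.08, 9], [0.04, 0.096, -0.445, 0.08, 9], [0.04, 0.099, -0.458, 0.08, 9], [0.04, 0.099, -0.461, 0.08, 9]]]'

```text
clock: 10.05
position: [0.527, -0.2296, 0.1698]
ee_rot: [-0.389, 3.116, -0.013]
force: [-0.0, -0.4, -0.8]
width: 0.539
```

step_arm --series '[[[0.04, 0, 0, -0.01, 0], [0.04, 0, 0, -0.03, 0], [0.04, 0, 0, -0.05, 0], [0.04, 0, 0, -0.065, 0], [0.04, 0, 0, -0.075, 0], [0.04, 0, 0, -0.08, 0], [0.04, 0, 0, -0.08, 0], [0.04, 0, 0, -0.08, 0]]]'

```text
clock: 10.72
position: [0.5272, -0.2291, 0.0901]
ee_rot: [-0.39, 3.116, -0.013]
force: [-0.1, -1.0, -0.2]
width: 0.539
```

```bash
python3 snap.py 7 scene top; python3 -c "
import cv2;a=cv2.imread('pics/scene7.png')[180:380,220:460];cv2.imwrite('pics/c7.png',cv2.resize(a,None,fx=3,fy=3))"
python3 - <<'E'
from h import *
from cell import observe
o=observe(); print(o["position"],o["ee_rot"],o["width"])
for n in("scene","top"):
  z=np.load(f"pics/{n}7.npz")
  for m,s,c in red(n,z["p"]):
    e=cv2.erode(m.astype(np.uint8),np.ones((3,3)))>0
    P=deproj(n,np.argwhere(e)[:,::-1],z["d"][e]); P=P[z["d"][e]>0]
    A=np.c_[P[:,:2]-P[:,:2].mean(0),np.ones(len(P))]; print(n,s,c,np.linalg.lstsq(A,P[:,2],rcond=None)[0].round(4),P.mean(0).round(4))
E
```

```text
10.8167 [ 0.5276 -0.2296  0.0907] [-0.08  0.   -1.64]
[ 0.52760732 -0.22956216  0.09071955] [-0.38941432  3.11468797 -0.01421546] 0.5375584286097952
scene [197 163  26  13 201] [209.73134328 169.11442786] [-0.0029  0.0066  0.0869] [ 0.5831 -0.2125  0.0869]
scene [198 174  33  20 215] [213.31627907 183.37209302] [-0.0158  0.042   0.0364] [ 0.5716 -0.2214  0.0364]
top [309 166  26  22 366] [322.40983607 175.89071038] [-0.0095 -0.0049  0.0855] [ 0.586  -0.2102  0.0855]
```

View pics/c7.png

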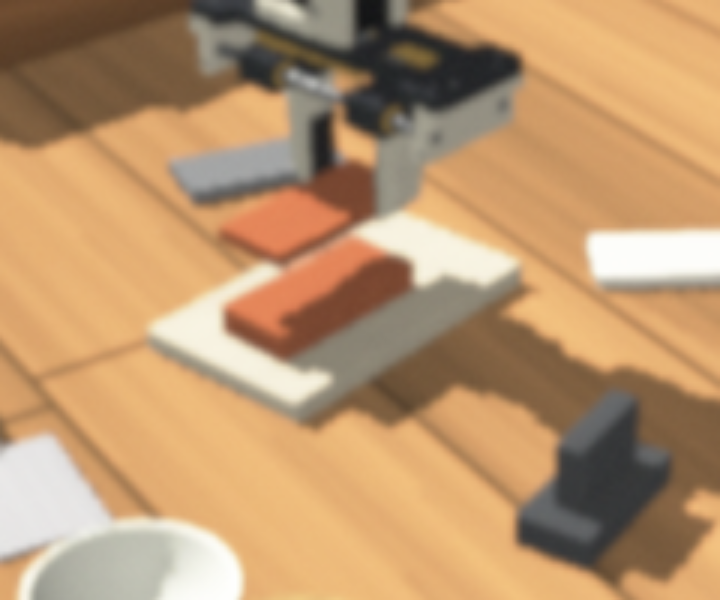

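View pics/top7.png

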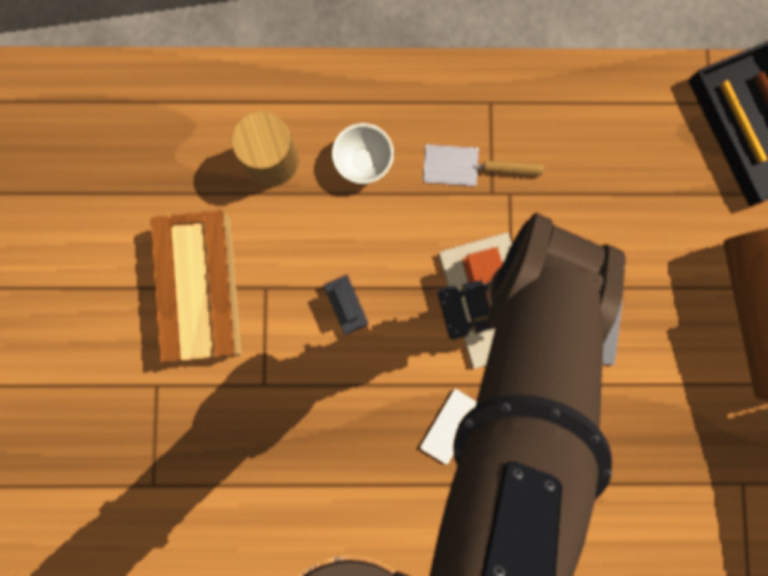

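Run:
```python
from h import *
def far(m,n,z):
    ct=max(cv2.findContours(m.astype(np.uint8),cv2.RETR_EXTERNAL,cv2.CHAIN_APPROX_NONE)[0],key=len)[:,0]
    P=plane(n,ct,z)[:,:2]*1000
    a=np.radians(14.4);u=np.array([np.cos(a),np.sin(a)]);v=np.array([-u[1],u[0]])
    s=P@u;t=P@v; k=s>s.max()-30
    q=np.percentile
    return "far",round(s.max(),1),"p97",round(q(s,97),1),"t",t[k].min().round(1),t[k].max().round(1),"mid",((t[k].min()+t[k].max())/2).round(1)
for n in("top","scene"):
    a=red(n,np.load(f"pics/{n}0.npz")["p"])[0][0]; b=red(n,np.load(f"pics/{n}7.npz")["p"])[0][0]
    print(n,"stack",far(a,n,.035)); print(n,"tile ",far(b,n,.0862))
```

```text
top stack ('far', np.float64(537.3), 'p97', np.float64(536.7), 't', np.float64(-373.9), np.float64(-327.3), 'mid', np.float64(-350.6))
top tile  ('far', np.float64(535.7), 'p97', np.float64(535.2), 't', np.float64(-375.6), np.float64(-320.5), 'mid', np.float64(-348.0))
scene stack ('far', np.float64(539.2), 'p97', np.float64(539.2), 't', np.float64(-372.7), np.float64(-329.9), 'mid', np.float64(-351.3))
scene tile  ('far', np.float64(539.9), 'p97', np.float64(539.5), 't', np.float64(-374.4), np.float64(-329.9), 'mid', np.float64(-352.1))
```

Both views agree: the tile is within about 1.5 mm of the stack along its length and 1–2 mm across. Lower gently.

step_arm --series '[[[0.04, 0, 0, -0.01, 0], [0.04, 0, 0, -0.02, 0], [0.04, 0, 0, -0.028, 0], [0.04, 0, 0, -0.033, 0], [0.04, 0, 0, -0.035, 0], [0.04, 0, 0, -0.036, 0], [0.04, 0, 0, -0.037, 0], [0.04, 0, 0, -0.038, 0], [0.04, 0, 0, -0.039, 0], [0.04, 0, 0, -0.039, 0]]]'

```text
clock: 11.65
position: [0.5277, -0.2296, 0.0518]
ee_rot: [-0.389, 3.114, -0.014]
force: [-0.2, 0.9, -0.5]
width: 0.538
```

step_arm --series '[[[0.04, 0, 0, -0.0005, 0], [0.04, 0, 0, -0.001, 0], [0.04, 0, 0, -0.001, 0]]]'

```text
clock: 11.9
position: [0.5277, -0.2296, 0.0508]
ee_rot: [-0.389, 3.114, -0.014]
force: [-0.4, -0.5, -1.0]
width: 0.536
```

step_arm --series '[[[0.04, 0, 0, -0.0005, 0], [0.04, 0, 0, -0.001, 0], [0.04, 0, 0, -0.001, 0]]]'

```text
clock: 12.15
position: [0.5277, -0.2296, 0.0498]
ee_rot: [-0.389, 3.114, -0.014]
force: [0.0, 0.4, -2.2]
width: 0.537
```

step_arm --series '[[[0.04, 0, 0, -0.0005, 0], [0.04, 0, 0, -0.001, 0], [0.04, 0, 0, -0.001, 0]]]'

```text
clock: 12.4
position: [0.5277, -0.2296, 0.0494]
ee_rot: [-0.389, 3.114, -0.014]
force: [-2.3, 0.5, 7.4]
width: 0.541
```

Contact at 7 N, at the expected height. Relax the grip, open, and rise straight up.

step_arm --series '[[[0.04, 0, 0, 0.0003, 0], [0.055, 0, 0, 0.0003, 0], [0.06, 0, 0, 0.0003, 0], [0.075, 0, 0, 0.0003, 0], [0.09, 0, 0, 0.0003, 0], [0.09, 0, 0, 0.0003, 0], [0.09, 0, 0, 0.0003, 0], [0.09, 0, 0, 0.01, 0], [0.09, 0, 0, 0.03, 0], [0.09, 0, 0, 0.06, 0], [0.09, 0, 0, 0.1, 0], [0.09, -0.01, 0.04, 0.12, 0], [0.09, -0.01, 0.08, 0.13, 0], [0.09, -0.01, 0.12, 0.13, 0], [0.09, -0.01, 0.15, 0.13, 0], [0.09, -0.01, 0.15, 0.13, 0]]]' --squeeze 5

```text
clock: 13.73
position: [0.5181, -0.0716, 0.1805]
ee_rot: [-0.403, 3.111, -0.009]
force: [0.2, 0.4, 0.5]
width: 0.983
```

```bash
python3 snap.py 8 scene top
python3 - <<'E'
from h import *
a=cv2.imread('pics/scene8.png')[180:380,220:460];cv2.imwrite('pics/c8.png',cv2.resize(a,None,fx=3,fy=3))
for n in("scene","top"):
  z=np.load(f"pics/{n}8.npz")
  for m,s,c in red(n,z["p"]):
    e=cv2.erode(m.astype(np.uint8),np.ones((3,3)))>0
    P=deproj(n,np.argwhere(e)[:,::-1],z["d"][e]); 
    A=np.c_[P[:,:2]-P[:,:2].mean(0),np.ones(len(P))]; print(n,s,c,np.linalg.lstsq(A,P[:,2],rcond=None)[0].round(4),P.mean(0).round(4),rect(m,n,.045))
E
```

```text
13.8333 [ 0.5179 -0.0782  0.1801] [-1.01 -0.22  1.2 ]
scene [198 170  38  20 343] [216.16326531 179.93877551] [-0.001   0.0001  0.0464] [ 0.5633 -0.2179  0.0464] (array([ 560. , -222.2]), array([102.8,  46.6]), 14.8)
top [315 168  25  47 768] [325.96744792 191.77213542] [-0.6716  2.7412  0.0479] [ 0.5529 -0.2236  0.0479] (array([ 555.3, -221.3]), array([106.7,  48.2]), 14.1)
```

View pics/c8.png

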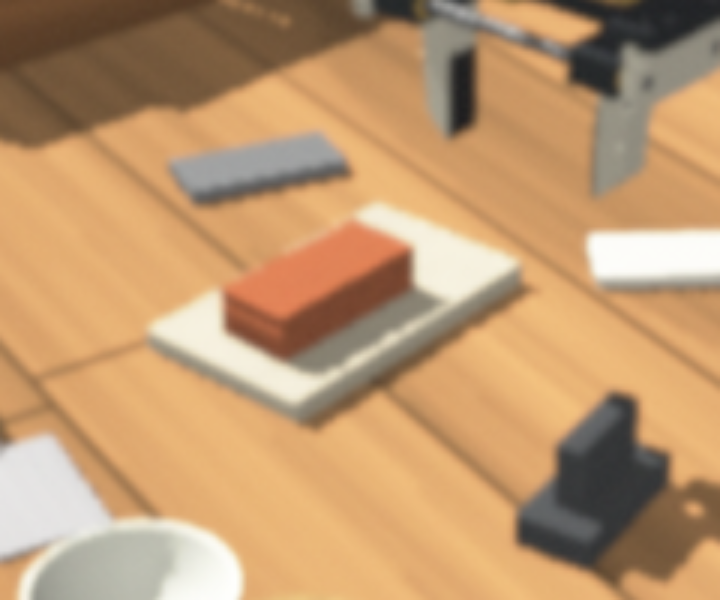

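View pics/top8.png

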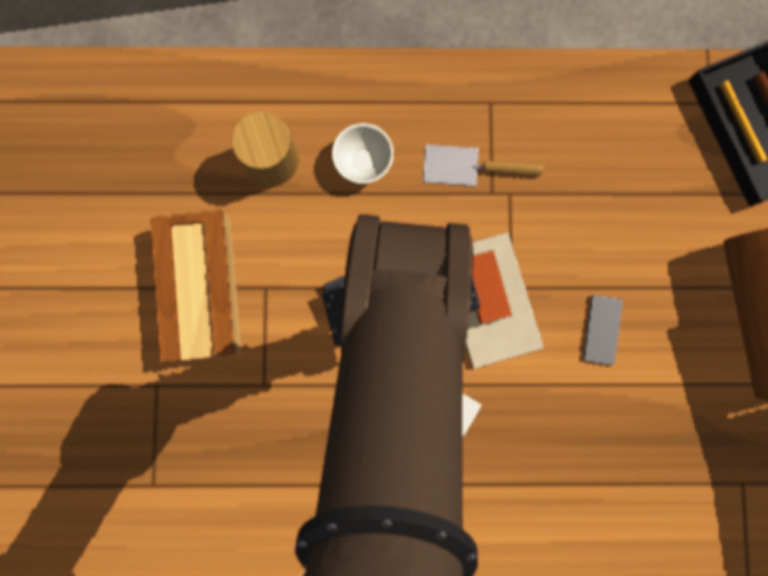

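The tile lies flush on the stack: all three edges line up at scene crop (320,290), the top is at z=0.046 and the slope is 0. Go over the weight next.

step_arm --series '[[[0.09, 0.004, 0.02, 0, 3], [0.09, 0.008, 0.05, 0, 6], [0.09, 0.012, 0.075, 0, 8.6], [0.09, 0.012, 0.085, 0, 8.6], [0.09, 0.012, 0.085, -0.02, 8.6], [0.09, 0.012, 0.085, -0.05, 8.6], [0.09, 0.012, 0.085, -0.075, 8.6], [0.09, 0.012, 0.085, -0.09, 8.6], [0.09, 0.012, 0.085, -0.09, 8.6]]]'

```text
clock: 14.58
position: [0.5278, 0.0044, 0.0874]
ee_rot: [0.622, -3.078, 0.015]
force: [-1.0, -0.6, 0.3]
width: 0.979
```

```bash
python3 snap.py 9 scene
python3 - <<'E'
from h import *
from cell import observe
o=observe();print(o["position"],o["ee_rot"])
a=cv2.imread('pics/scene9.png')[220:400,300:540];cv2.imwrite('pics/c9.png',cv2.resize(a,None,fx=3,fy=3))
z=np.load("pics/scene0.npz");d=z["d"]
vv,uu=np.mgrid[0:384,0:512]
P=deproj("scene",np.c_[uu.ravel(),vv.ravel()],d.ravel()).reshape(384,512,3)
w=np.zeros((384,512),bool); w[195:250,255:305]=1
m=w&(P[:,:,2]>.055)&(P[:,:,2]<.075)&(d>0); k,l,s,c=cv2.connectedComponentsWithStats(m.astype(np.uint8)); m=l==1+np.argmax(s[1:,4]);print(m.sum(),P[m].mean(0),rect(m,"scene",.059))
E
```

```text
14.6333 [0.5289 0.0047 0.0891] [-0.17 -0.81 -0.25]
[0.52888352 0.00473119 0.08911024] [-0.6225977   3.07801728 -0.01471924]
144 [0.53373637 0.00895757 0.05916247] (array([533.8,   9.4]), array([65.2, 19.3]), 24.0)
```

View pics/c9.png

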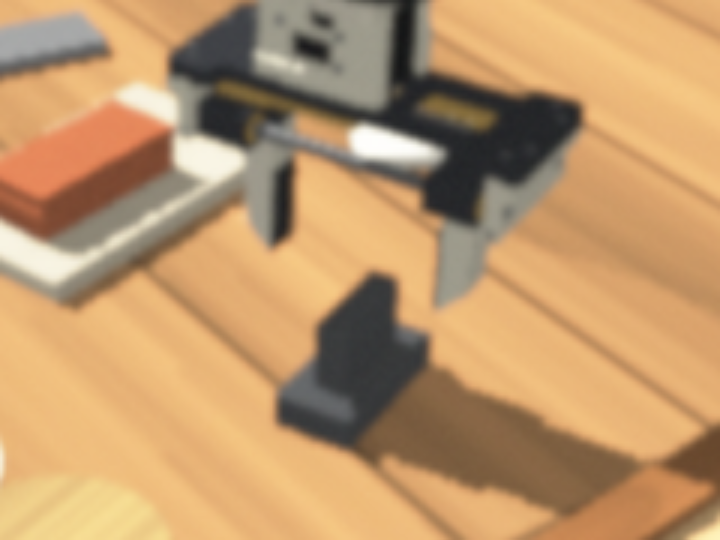

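The jaws straddle the rib, and averaging the two views puts the weight at (531,8). Descend and close.

step_arm --series '[[[0.09, 0.002, 0.003, -0.01, 0.6], [0.09, 0.002, 0.003, -0.025, 0.6], [0.09, 0.002, 0.003, -0.038, 0.6], [0.09, 0.002, 0.003, -0.046, 0.6], [0.09, 0.002, 0.003, -0.05, 0.6], [0.06, 0.002, 0.003, -0.05, 0.6], [0.04, 0.002, 0.003, -0.05, 0.6], [0.025, 0.002, 0.003, -0.05, 0.6], [0.01, 0.002, 0.003, -0.05, 0.6], [0.01, 0.002, 0.003, -0.05, 0.6], [0.01, 0.002, 0.003, -0.05, 0.6], [0.01, 0.002, 0.003, -0.05, 0.6], [0.01, 0.002, 0.003, -0.05, 0.6], [0.01, 0.002, 0.003, -0.05, 0.6], [0.01, 0.002, 0.003, -0.05, 0.6]]]' --squeeze 20

```text
clock: 15.88
position: [0.5309, 0.0078, 0.0391]
ee_rot: [-0.639, 3.075, -0.015]
force: [0.7, 0.3, 0.1]
width: 0.305
```

step_arm --series '[[[0.01, 0, 0, 0, 0], [0.01, 0, 0, 0, 0], [0.01, 0, 0, 0, 0], [0.01, 0, 0, 0.004, 0], [0.01, 0, 0, 0.012, 0], [0.01, 0, 0, 0.025, 0], [0.01, 0, 0, 0.045, 0], [0.01, 0, 0, 0.07, 0], [0.01, 0, 0, 0.08, 0], [0.01, 0, 0, 0.08, 0]]]' --squeeze 45

```text
clock: 16.72
position: [0.5324, 0.0079, 0.1216]
ee_rot: [-0.638, 3.07, -0.015]
force: [-0.2, -0.8, -5.1]
width: 0.196
```

```bash
python3 snap.py 10 scene
python3 - <<'E'
from h import *
from cell import observe
o=observe();print(o["position"],o["ee_rot"],o["width"]*.0918)
a=cv2.imread('pics/scene10.png')[180:400,260:540];cv2.imwrite('pics/c10.png',cv2.resize(a,None,fx=2.7,fy=2.7))
E
```

```text
16.7667 [0.5315 0.0079 0.12  ] [-0.79 -0.72 -5.33]
[0.53146893 0.00786683 0.11997427] [-0.63831773  3.07232013 -0.014821  ] 0.017779976337731058
```

View pics/c10.png

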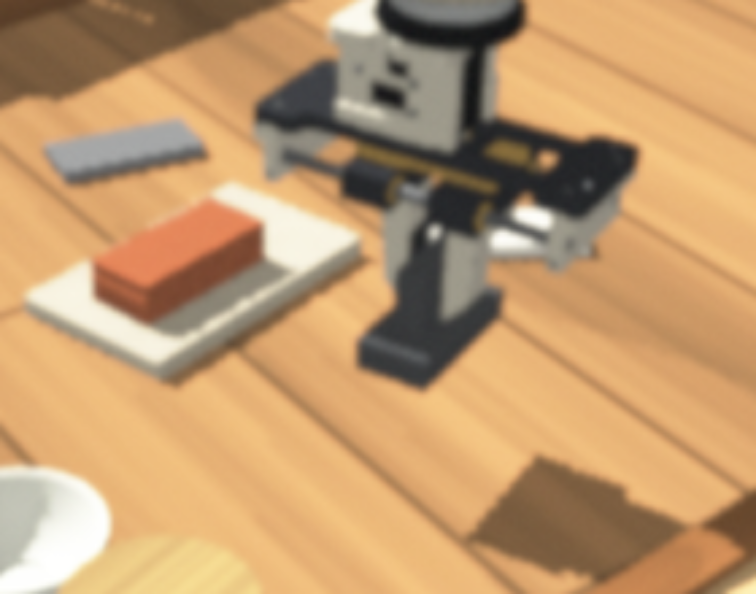

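The fingers finished closing around the start of the lift, so I'll measure where the weight really sits in the jaws.

Run:
```python
from h import *
z=np.load("pics/scene10.npz");p,d=z["p"],z["d"]
# crop pixel -> image: (x/2.7+260)/1.5
def px(x,y): return ((x/2.7+260)/1.5,(y/2.7+180)/1.5)
x0,y0=px(350,290);x1,y1=px(510,395)
hs=cv2.cvtColor(p,cv2.COLOR_RGB2HSV)
m=np.zeros(d.shape,bool); m[int(y0):int(y1),int(x0):int(x1)]=1
m&=(p.max(2)<110)&(p.max(2).astype(int)-p.min(2)<20)
q=np.argwhere(m)[:,::-1];P=deproj("scene",q,d[m]);P=P[(P[:,2]>.05)&(P[:,2]<.2)]
h,e=np.histogram(P[:,2],bins=np.arange(.07,.15,.004));print(list(zip(e.round(3),h)))
k=P[:,2]<.11
print(P[:,2].min(),np.percentile(P[:,2],[2,5,10]))
# plane fit of base top
T=P[(abs(P[:,2]-.1005)<.004)];print(len(T),T.mean(0))
a=np.radians(23.2);u=np.array([np.cos(a),np.sin(a)]);v=np.array([-u[1],u[0]])
B=P[(P[:,2]<.105)]-[.5315,.0079,0]
s=B[:,:2]@u;t=B[:,:2]@v;print("along",s.min(),np.percentile(s,[2,98]),s.max(),"across",t.min(),np.percentile(t,[2,98]),t.max())
```

```text
[(np.float64(0.07), np.int64(0)), (np.float64(0.074), np.int64(0)), (np.float64(0.078), np.int64(0)), (np.float64(0.082), np.int64(0)), (np.float64(0.086), np.int64(12)), (np.float64(0.09), np.int64(47)), (np.float64(0.094), np.int64(51)), (np.float64(0.098), np.int64(54)), (np.float64(0.102), np.int64(179)), (np.float64(0.106), np.int64(20)), (np.float64(0.11), np.int64(20)), (np.float64(0.114), np.int64(18)), (np.float64(0.118), np.int64(19)), (np.float64(0.122), np.int64(16)), (np.float64(0.126), np.int64(18)), (np.float64(0.13), np.int64(11)), (np.float64(0.134), np.int64(4)), (np.float64(0.138), np.int64(0)), (np.float64(0.142), np.int64(0))]
0.08769003432045919 [0.08970483 0.09132594 0.09296856]
227 [0.54752234 0.02445286 0.10222269]
along -0.03416142591635751 [-0.02998291  0.04682369] 0.04922386818853928 across -0.01771444645766665 [-0.01677957  0.02115661] 0.021848035500621883
```

The weight is held level with its base top at about 0.103, so the underside is about 82 mm up, and it is centred in the jaws to within ~2 mm. Carry it over the tile.

step_arm --series '[[[0.01, 0.001, -0.008, 0.01, -1], [0.01, 0.003, -0.025, 0.02, -2], [0.01, 0.006, -0.05, 0.02, -4], [0.01, 0.009, -0.08, 0.02, -6], [0.01, 0.012, -0.11, 0.02, -8], [0.01, 0.015, -0.14, 0.02, -9.2], [0.01, 0.018, -0.168, 0.02, -9.2], [0.01, 0.021, -0.193, 0.02, -9.2], [0.01, 0.023, -0.212, 0.02, -9.2], [0.01, 0.025, -0.224, 0.02, -9.2], [0.01, 0.0255, -0.229, 0.015, -9.2], [0.01, 0.0255, -0.23, 0.005, -9.2], [0.01, 0.0255, -0.23, -0.008, -9.2], [0.01, 0.0255, -0.23, -0.015, -9.2], [0.01, 0.0255, -0.23, -0.015, -9.2], [0.01, 0.0255, -0.23, -0.015, -9.2]]]'

```text
clock: 18.1
position: [0.5566, -0.2207, 0.1042]
ee_rot: [-0.392, 3.116, -0.013]
force: [0.0, -1.0, -3.5]
width: 0.196
```

```bash
python3 snap.py 11 scene top
python3 - <<'E'
from h import *
from cell import observe
o=observe();print(o["position"],o["ee_rot"],o["width"]*.0918)
a=cv2.imread('pics/scene11.png')[180:380,220:460];cv2.imwrite('pics/c11.png',cv2.resize(a,None,fx=3,fy=3))
a=cv2.imread('pics/top11.png')[200:400,400:600];cv2.imwrite('pics/c11t.png',cv2.resize(a,None,fx=3,fy=3))
E
```

```text
18.2 [ 0.5574 -0.2215  0.1053] [ 0.02  0.54 -4.53]
[ 0.55736382 -0.22151729  0.10530307] [-0.39127853  3.11369642 -0.01517305] 0.017818233974339535
```

View pics/c11.png

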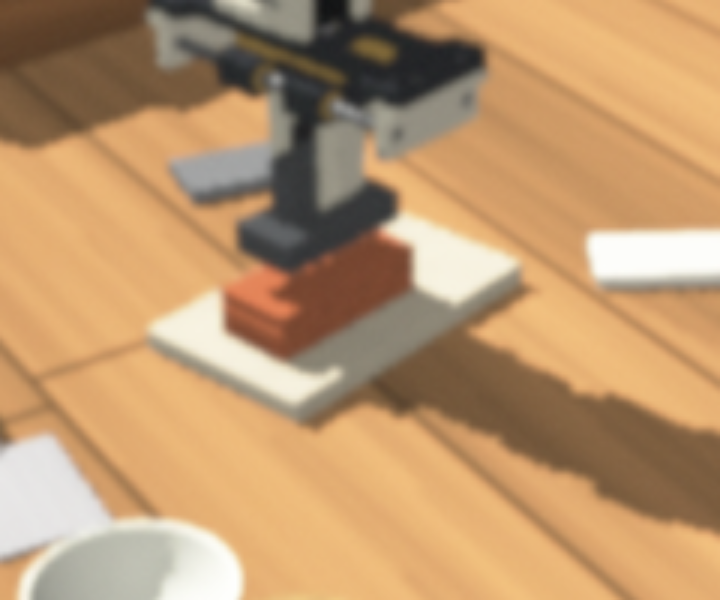

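View pics/c11t.png

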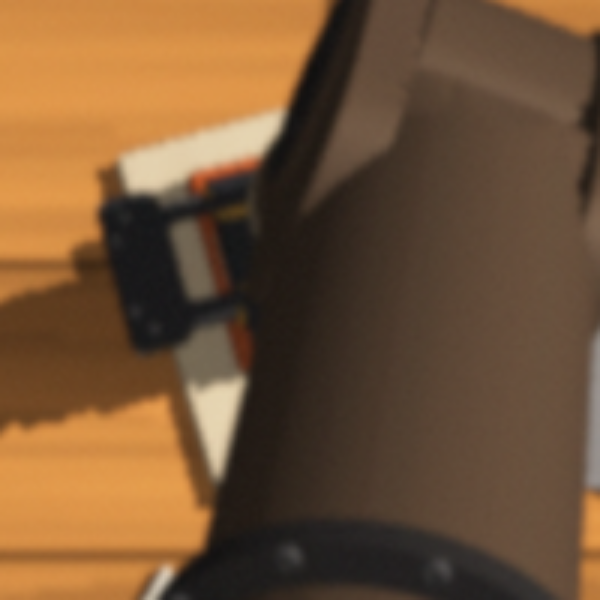

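Run:
```python
from h import *
f=lambda x,y:((x/3+220)/1.5,(y/3+180)/1.5)
a=np.radians(14.3);u=np.array([np.cos(a),np.sin(a)])
for z in(.066,.068):
    Q=plane("scene",[f(241,250),f(291,269)],z)[:,:2]; print(z,Q.round(4),"ctr",(Q.mean(0)-.045*u).round(4),np.linalg.norm(Q[0]-Q[1]))
# tile far end top corners in the c8 picture, same camera
Q=plane("scene",[f(225,292),f(290,322)],.045)[:,:2]; print("tile",Q.round(4),(Q.mean(0)-.055*u).round(4),np.linalg.norm(Q[0]-Q[1]))
```

```text
0.066 [[ 0.6021 -0.2301]
 [ 0.5895 -0.1961]] ctr [ 0.5522 -0.2242] 0.03626611565042408
0.068 [[ 0.6037 -0.227 ]
 [ 0.5912 -0.1931]] ctr [ 0.5538 -0.2212] 0.03613925961189242
tile [[ 0.6159 -0.2262]
 [ 0.6017 -0.178 ]] [ 0.5555 -0.2157] 0.050228499937891476
```

Kinematically the jaw centre line matches the tile's to 0.5 mm, and the along offset is about 1 mm. The hand-read corners agree to a few mm. Lower.

step_arm --series '[[[0.01, 0, 0, -0.006, 0], [0.01, 0, 0, -0.011, 0], [0.01, 0, 0, -0.014, 0], [0.01, 0, 0, -0.016, 0], [0.01, 0, 0, -0.017, 0], [0.01, 0, 0, -0.018, 0], [0.01, 0, 0, -0.018, 0]]]'

```text
clock: 18.78
position: [0.5573, -0.2215, 0.0872]
ee_rot: [-0.391, 3.114, -0.015]
force: [-0.2, -0.5, -4.3]
width: 0.192
```

step_arm --series '[[[0.01, 0, 0, -0.0005, 0], [0.01, 0, 0, -0.001, 0], [0.01, 0, 0, -0.0015, 0], [0.01, 0, 0, -0.0015, 0]]]'

```text
clock: 19.12
position: [0.5573, -0.2215, 0.0856]
ee_rot: [-0.391, 3.114, -0.015]
force: [0.1, 0.9, -4.5]
width: 0.19
```

step_arm --series '[[[0.01, 0, 0, -0.0005, 0], [0.01, 0, 0, -0.001, 0], [0.01, 0, 0, -0.001, 0]]]'

```text
clock: 19.37
position: [0.5572, -0.2215, 0.0845]
ee_rot: [-0.391, 3.114, -0.015]
force: [0.8, 0.3, -4.9]
width: 0.195
```

step_arm --series '[[[0.01, 0, 0, -0.0005, 0], [0.01, 0, 0, -0.001, 0], [0.01, 0, 0, -0.001, 0]]]'

```text
clock: 19.62
position: [0.5574, -0.2216, 0.0841]
ee_rot: [-0.391, 3.114, -0.015]
force: [-1.4, 0.8, 3.6]
width: 0.196
```

Contact (the force changed by +8 N). Open and rise.

step_arm --series '[[[0.01, 0, 0, 0, 0], [0.025, 0, 0, 0, 0], [0.035, 0, 0, 0, 0], [0.05, 0, 0, 0, 0], [0.06, 0, 0, 0, 0], [0.06, 0, 0, 0, 0], [0.06, 0, 0, 0, 0], [0.06, 0, 0, 0.008, 0], [0.06, 0, 0, 0.03, 0], [0.06, 0, 0, 0.06, 0], [0.06, 0, 0, 0.1, 0], [0.06, -0.02, 0.03, 0.14, 0], [0.06, -0.04, 0.07, 0.14, 0], [0.06, -0.06, 0.11, 0.14, 0], [0.06, -0.08, 0.15, 0.14, 0], [0.06, -0.1, 0.19, 0.14, 0], [0.06, -0.1, 0.23, 0.14, 0], [0.06, -0.1, 0.25, 0.14, 0], [0.06, -0.1, 0.25, 0.14, 0]]]' --squeeze 5

```text
clock: 21.2
position: [0.4565, 0.0362, 0.2251]
ee_rot: [-0.405, 3.11, -0.01]
force: [0.5, 0.4, -0.4]
width: 0.652
```

```bash
python3 snap.py 12 scene top
python3 - <<'E'
from h import *
a=cv2.imread('pics/scene12.png')[180:380,220:460];cv2.imwrite('pics/c12.png',cv2.resize(a,None,fx=3,fy=3))
a=cv2.imread('pics/top12.png')[200:400,400:600];cv2.imwrite('pics/c12t.png',cv2.resize(a,None,fx=3,fy=3))
z=np.load("pics/top12.npz");p,d=z["p"],z["d"]
vv,uu=np.mgrid[0:384,0:512]
P=deproj("top",np.c_[uu.ravel(),vv.ravel()],d.ravel()).reshape(384,512,3)
w=np.zeros(d.shape,bool); w[145:235,295:355]=1
for nm,lo,hi,zz in(("rib",.085,.12,.104),("base+rib",.056,.12,.065),("tile+",.04,.12,.045)):
    m=w&(P[:,:,2]>lo)&(P[:,:,2]<hi); 
    k,l,s,c=cv2.connectedComponentsWithStats(m.astype(np.uint8)); m=l==1+np.argmax(s[1:,4])
    print(nm,m.sum(),"z",np.median(P[m][:,2]),rect(m,"top",zz))
E
```

```text
21.3 [0.4574 0.0299 0.2248] [-0.84 -0.44 -0.5 ]
rib 232 z 0.1027538841309169 (array([ 554.5, -220.4]), array([59.6, 20.5]), 13.1)
base+rib 720 z 0.06599661784000399 (array([ 554.8, -220.9]), array([89.6, 45.3]), 14.4)
tile+ 968 z 0.06437705124584481 (array([ 554.7, -221.9]), array([109.8,  52. ]), 14.9)
```

View pics/c12.png

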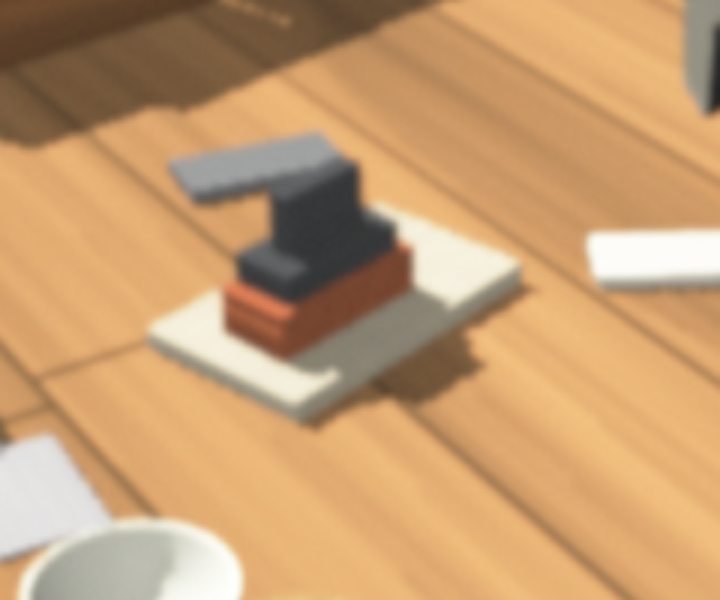

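View pics/c12t.png

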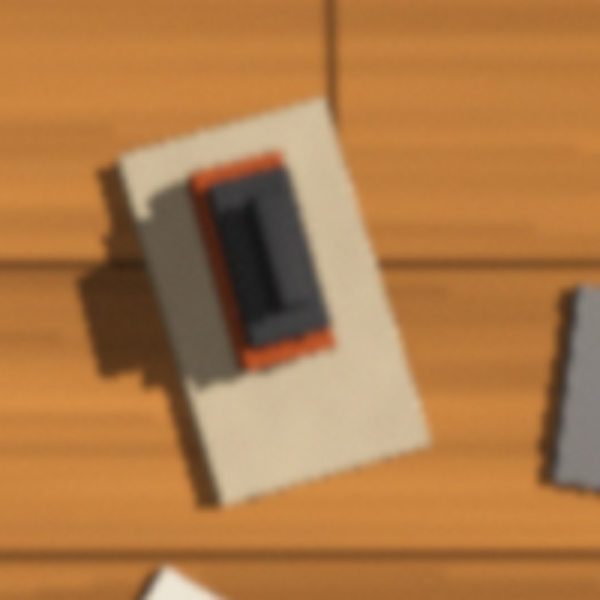

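The top view shows the weight centred on the tile to within 1 mm, turned by less than 1°, with the tile square on the stack and the gripper clear. Hand in.

step_arm --series '[[[0.06, 0, 0, 0, 0], [0.06, 0, 0, 0, 0], [0.06, 0, 0, 0, 0]]]'

```text
clock: 21.55
position: [0.4575, 0.0287, 0.2249]
ee_rot: [-0.394, 3.112, -0.015]
force: [0.1, -0.7, -0.0]
width: 0.655
```

```bash
python3 -c "
from cell import arm
print(arm.sign_off())"
```

```text
the job is handed in; nothing more can be done
None
```

I finished the job and handed it in at about 21.6 s; no verdict was reported. I pushed the tile from behind to about 40 mm of overhang, gripped it at 49.7 mm and laid it on the stack. I then let go and set the iron weight on top by its rib. Each touchdown changed the wrist force by about 8–10 N.

**Last checks (top view):**
- **Weight on tile:** the centres agree to within about 1 mm, turned less than 1° (rib alone about 2°). The weight's base top is at z≈66 mm and its rib top at 103 mm, which is right for lying flat.
- **Tile on stack:** in the scene view after release, the tile was flush with the stack and level, with its top at 46 mm. Its centre came out 0.8 mm off in x and 4 mm off in y from the original stack position. About 2.5 mm of that y shift comes from the cast height and is not real offset.
- **Bystanders:** the bowl, mould and spatula looked unmoved by eye. I did not measure them again at the end. The gripper was clear of everything at hand-in.

**What disagreed:**
- The two cameras differed by 3–5 mm in x, so I relied on averages and the arm's own position.
- Hand-read corners of the held weight came out several mm off across the tile, but the final top view did not confirm that.
- The jaws finished closing only just before the weight was lifted. It was held properly when I measured it.

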